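# Put the microscope parts away in their trays

### The job

Put the four loose microscope parts away, each upright in the pocket tray of its own shape: the condenser in the large round tray, the filter cube in the square tray, the slider bar in the oblong tray, and the objective lens in the small round tray. The objective is held snugly in the foam of its transport case: take it by the end that stands out and draw it straight up, with small wiggles if it sticks. Leave every part resting flat on its tray's floor, inside the rim, and let go.

Things in the scene. Friction and masses are not known exactly. Their poses are not given: they have to be found in the camera images.
- condenser: Condenser, dark steel, stepped and round: flange 60 mm across and 13 mm high below, a narrower cylinder 44 mm across above it from 14 to 36 mm, with a lens on top. It stands upright on the table. Origin at the centre of its underside, z up, its axis of symmetry.
- filter_cube: Filter cube, dark steel, 40 x 40 x 40 mm, with a round amber window on top. Origin at the centre of its underside, z up, x and y square to its sides. Any of its four quarter turns fits its tray.
- slider_bar: Slider bar, bright aluminium bar 26 mm (x) x 110 mm (y) x 12 mm high, with a black finger grip 20 mm (x) x 32 mm (y) on its middle, reaching from 12 to 30 mm above its underside. Origin at the centre of its underside, z up. Either way round fits its tray.
- objective: Objective lens, a plain steel cylinder 30 mm across and 56 mm long; the last 7 mm at the top narrow to 20 mm. It stands upright in the cutout of the transport case with its underside 6 mm above the table and 36 mm of it standing out above the foam. Origin at the centre of its underside, z up, its axis of symmetry.
- case: Transport case, fixed: an open black tray filled with grey foam, 94 mm (x) x 82 mm (y), top 26 mm high, with one cutout in its middle that holds the objective. A sprung pad presses on the objective along the case's x with about 8 N (some 4 to 11 N of drag when it is pulled up); along y there are 2 mm of play each side. Origin at the centre of its underside, z up.
- tray_big_round: Fixed, mid-grey plastic with a dark rubber floor. Origin at the centre of its underside on the table, z up; its floor is 3 mm and its rim top 8 mm above the origin. Round pocket 76 mm across, 88 mm over the rim; for the condenser.
- tray_square: Fixed, mid-grey plastic with a dark rubber floor. Origin at the centre of its underside on the table, z up; its floor is 3 mm and its rim top 8 mm above the origin. Square pocket 54 x 54 mm, 66 mm over the rim, sides along its x and y; for the filter cube.
- tray_oblong: Fixed, mid-grey plastic with a dark rubber floor. Origin at the centre of its underside on the table, z up; its floor is 3 mm and its rim top 8 mm above the origin. Oblong pocket 42 mm (x) x 126 mm (y), 54 x 138 mm over the rim; for the slider bar, its length along the tray's y.
- tray_small_round: Fixed, mid-grey plastic with a dark rubber floor. Origin at the centre of its underside on the table, z up; its floor is 3 mm and its rim top 8 mm above the origin. Round pocket 46 mm across, 58 mm over the rim; for the objective, standing upright.
Mind the look-alikes: they are no part of the job. Leave any green or turquoise look-alike of the tray_square alone.

How it is judged:
At the end, for the whole second after the job is handed in: Each part is within 12 mm (level distance, centre to centre) of the centre of its own tray, its underside less than 6 mm above the tray's underside (so on the floor, not on the rim), upright within 0.1 rad, at rest and not touched by the fingers (horizontal distance between condenser and tray_big_round below 0.012 m and z of condenser in the frame of tray_big_round below 0.006 m and angle between each of condenser, filter_cube, slider_bar, objective's own z axis and vertical below 0.1 rad and linear speed of each of condenser, filter_cube, slider_bar, objective below 0.02 m/s and angular speed of each of condenser, filter_cube, slider_bar, objective below 0.2 rad/s and contact force between each of condenser, filter_cube, slider_bar, objective and the fingers below 0.1 N and horizontal distance between filter_cube and tray_square below 0.012 m and z of filter_cube in the frame of tray_square below 0.006 m and horizontal distance between slider_bar and tray_oblong below 0.012 m and z of slider_bar in the frame of tray_oblong below 0.006 m and horizontal distance between objective and tray_small_round below 0.012 m and z of objective in the frame of tray_small_round below 0.006 m).
It also fails if it takes over 120 s, if anything falls off the work surface, if the arm or the gripper's body presses on something with over 40 N, if the wrist force passes 120 N, or if a joint passes its speed limit or range.

### The arm

A 6-joint arm with a two-finger parallel gripper is mounted at the origin on the work surface. World frame = base frame: x ahead of the robot, y to its left, z up, the work surface at z = 0. Lengths are in m, angles in rad, forces in N, time in s.
With the tool pointing down it reaches from about 0.275 to 0.75 m from the base axis. Payload 10.2 kg.
Tool frame: the origin (TCP) lies on the centre line of the jaws, within the pads' length; the fingertips stand 11 mm ahead of it and the grasp point (between the pads) lies 8 mm behind it; z points along the fingers, y is the direction in which the jaws open and shut (so a half turn about z gives the same grasp; the last joint's range is limited). The gripper opens to 85 mm and grips with 20 to 120 N. Pads are 22 mm wide; open, the fingers measure 114 mm over their backs; the gripper's body (76 mm by 85 mm) begins 54 mm behind the grasp point. The pads swing forward as they close: fully open they stand 13 mm farther back than shut.
Start: joints at [1.087, 0.313, 1.498, -0, 1.331, -0.223], TCP at [0.135, 0.507, 0.242] pointing down, gripper open.
Joint ranges: [-2.94, 2.94], [-0.97, 2.17], [0.19, 2.56], [-1.23, 4.37], [0.02, 3.11], [-2.88, 2.88]. Speed limits (rad/s): [2.39, 2.39, 3.01, 3.14, 3.14, 3.14].

### API

Orientations are given as a 3x3 rotation matrix whose columns are the frame's x, y, z axes.
In Python, from station import state, eyes, job gives the robot as it stands.
- The arm moves only by the tool apply_moves, never from a script. Its argument "moves" is a list of rows, each a list of 7 numbers: the turn, a rotation vector about the tool's x, y, z in rad, then the shift along the tool's x, y, z in cm, then the finger opening in cm, from 0 to 8.54. A call has 1 to 20 rows; each row is the pose to reach, as a shift and turn from the pose commanded when the call began, along the tool's axes at that moment; what a row does not reach only later rows make up. A row lasts 1/12 s, in which the tool goes at most 41.7 mm and 7.16 degrees, less where a joint would pass 70% of its speed; a pose out of reach is approached as far as the arm can. A call with a gripper value outside its range is refused whole. The fingers move at their own pace and stop on an object; "grip_force" is the grip in N (left out, the last holds). Time passes only in rows, so rows that repeat a pose let the fingers close. It gives the time, the measured TCP pose, the force and the opening at its end, in the units of the state.
- state(): the state, without advancing time (a new reading comes with each control period).
- eyes.get_image(name): name is "scene" or "top"; returns the picture (384x512x3 uint8, red, green, blue); there is no depth.
- eyes.camera_params(name): a dict with "fx", "fy", "cx", "cy" (pixels), "rvec" (rotation vector, rad) and "tvec" (3), from world to camera coordinates, as OpenCV has them. Camera axes: x right, y down, z forward; pixel columns grow to the right and rows downward; lengths in m; the calibration is good to about 2 mm. A picture is of the moment at which its call begins. camera_params takes no time and is no camera call.
- job.job_done(): hands the job in, once; it reports no verdict.
The state is a dict: "clock": time; "joint_pos": joint angles; "joint_velocities": joint speeds; "tau": joint torques, N m; "tool_pos": TCP position; "eef_rot": TCP orientation; "wrist_force": force on the tool from outside, world axes, zero at the start; "moment": the same for the moment, N m; "opening": finger opening in m.
Only numpy, scipy, OpenCV 4.12 (cv2) and the standard library are available. Lean on these libraries where they do the work, as an engineer would, in place of code of your own. Each camera call takes 0.05 s, during which the arm holds its last target.

## Working session

There is one attempt and no reset: what is moved stays moved. The work goes in short steps, Python scripts to look and compute and a tool call to move; the robot and the scene stay as the last step left them, time stands still between calls to the robot, and variables do not carry over. Pictures are saved under pics/ and viewed, and the job is handed in when it is done.

Besides the shell and the picture viewer there is one more tool, called after "Emit:" as name([rows], argument=value, ...), one row to a line, values as JSON. apply_moves: Moves the arm, as the interface text tells. Its arguments: {"type":"object","properties":{"moves":{"type":"array","items":{"type":"array","items":{"type":"number"}}},"grip_force":{"type":"number"}},"required":["moves"]}

```bash
mkdir -p pics; ls; python3 - <<'E'
from station import state, eyes, job
import cv2
for n in ("scene","top"):
    im=eyes.get_image(n); cv2.imwrite(f"pics/{n}0.png",im[:,:,::-1])
    print(n,eyes.camera_params(n))
s=state(); print(s)
E
```

```text
pics
scene {'fx': 484.27254254328193, 'fy': 484.27254254328193, 'cx': 255.99083004444958, 'cy': 189.48102421072608, 'rvec': array([ 0.80930761,  2.37271245, -1.3030301 ]), 'tvec': array([ 0.32299322, -0.13945875,  1.69490568])}
top {'fx': 483.7215317792499, 'fy': 483.7215317792499, 'cx': 250.74285901294311, 'cy': 190.84862458063662, 'rvec': array([ 2.15515784, -2.12958021,  0.18968554]), 'tvec': array([0.04322952, 0.45509765, 1.25295399])}
{'clock': 0.1, 'joint_pos': array([ 1.08660379e+00,  3.13374906e-01,  1.49834846e+00, -1.99712010e-05,
        1.33099435e+00, -2.23420129e-01]), 'joint_velocities': array([-7.42351265e-05, -3.16980206e-03, -4.12990205e-03, -8.22871928e-04,
       -1.43819596e-03,  1.82345833e-03]), 'tau': array([ 1.61229695e-03, -4.12899506e+01, -2.60139120e+01, -2.14329466e-04,
        2.96997328e-03,  1.33290720e-05]), 'tool_pos': array([0.13528404, 0.50704975, 0.24180685]), 'eef_rot': array([[-9.66192286e-01,  2.57822052e-01, -5.06536342e-04],
       [ 2.57822447e-01,  9.66191791e-01, -1.00476141e-03],
       [ 2.30361607e-04, -1.10138916e-03, -9.99999367e-01]]), 'wrist_force': array([-0.3115687 , -0.17906351, -1.3205834 ]), 'moment': array([ 0.03586833,  0.03687086, -0.02488341]), 'opening': 0.0855812226125212}
```

View pics/scene0.png

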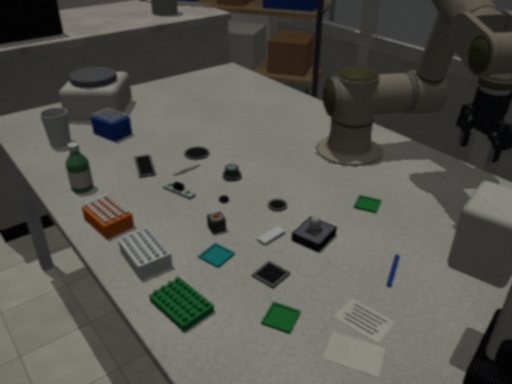

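View pics/top0.png

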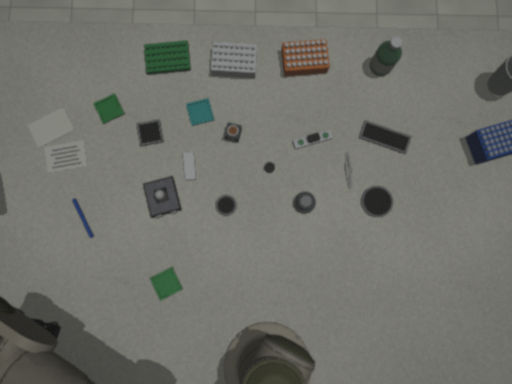

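```bash
python3 - <<'E'
import cv2
im=cv2.imread("pics/top0.png")
c=im[90:225,85:255]; cv2.imwrite("pics/c1.png",cv2.convertScaleAbs(cv2.resize(c,None,fx=4.4,fy=4.4,interpolation=cv2.INTER_CUBIC),alpha=1.6))
c=im[100:230,255:425]; cv2.imwrite("pics/c2.png",cv2.convertScaleAbs(cv2.resize(c,None,fx=4.4,fy=4.4,interpolation=cv2.INTER_CUBIC),alpha=1.6))
E
```

```text
(no output)
```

View pics/c1.png

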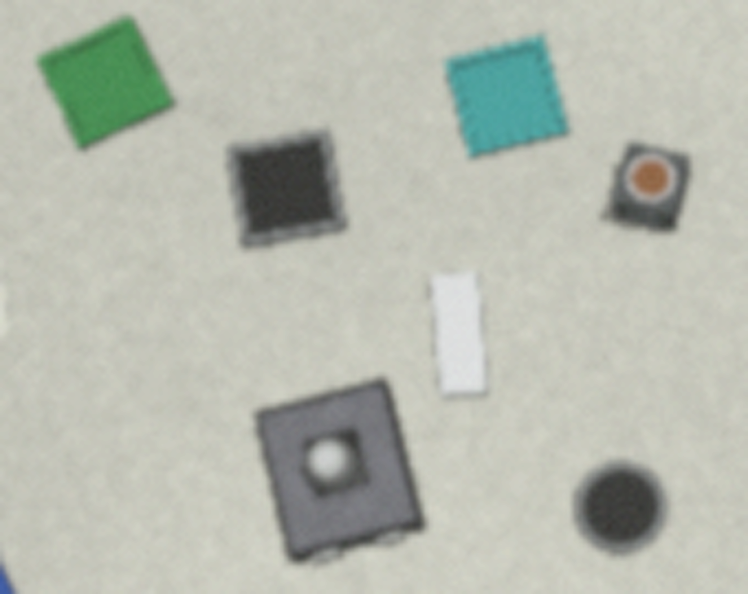

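View pics/c2.png

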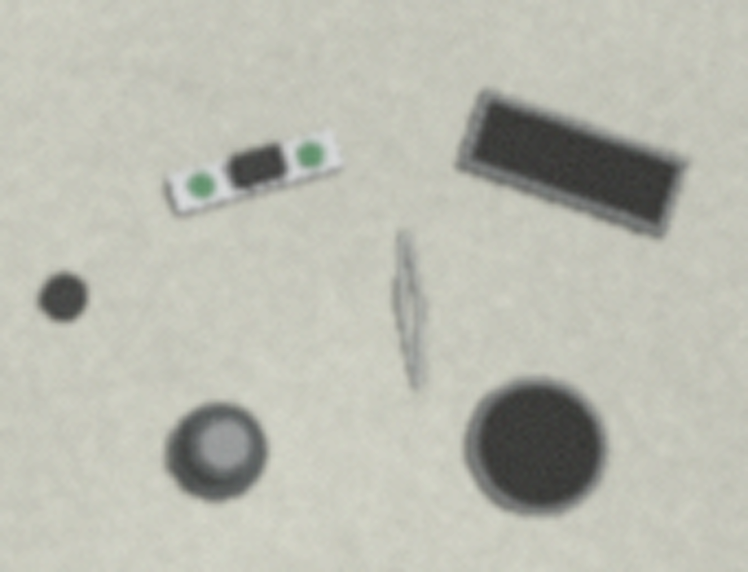

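```bash
cat > h.py <<'E'
import cv2, numpy as np
from station import state, eyes, job
def ray(name,uv,z):
    p=eyes.camera_params(name); R=cv2.Rodrigues(p['rvec'])[0]; C=-R.T@p['tvec']
    uv=np.atleast_2d(np.array(uv,float))
    d=np.c_[(uv[:,0]-p['cx'])/p['fx'],(uv[:,1]-p['cy'])/p['fy'],np.ones(len(uv))]@R
    return C[:2]+d[:,:2]*((z-C[2])/d[:,2])[:,None]
def proj(name,P):
    p=eyes.camera_params(name)
    K=np.array([[p['fx'],0,p['cx']],[0,p['fy'],p['cy']],[0,0,1.]])
    return cv2.projectPoints(np.atleast_2d(np.array(P,float)),p['rvec'],p['tvec'],K,None)[0][:,0]
def blob(mask,near,r=60):
    n,l,st,c=cv2.connectedComponentsWithStats(mask.astype(np.uint8))
    ok=[i for i in range(1,n) if st[i,4]>=4]
    i=min(ok,key=lambda i:np.hypot(*(c[i]-near))-0.01*st[i,4])
    return (l==i).astype(np.uint8),c[i],st[i,4]
E
python3 - <<'E'
from h import *
im=cv2.imread("pics/top0.png").astype(int); B,G,R=im[...,0],im[...,1],im[...,2]; V=im.max(2)
S=V-im.min(2)
def rect(m,z,name="top"):
    c=max(cv2.findContours(m,cv2.RETR_EXTERNAL,cv2.CHAIN_APPROX_NONE)[0],key=len)[:,0]
    w=ray(name,c,z); r=cv2.minAreaRect((w*1000).astype(np.float32)); return r
print(V[132,150],V[137,385],V[201,377],V[205,226],V[196,150],V[120,300])
for nm,uv,z in [("tsq",(150,132),.0055),("tob",(385,137),.0055),("tbig",(377,201),.0055),("tsm",(226,205),.0055)]:
    for th,zz in((60,z),(95,.005)):
        m,c,a=blob((V<th)&(S<40),uv); print(nm,th,c,a,ray("top",c,zz)*1e3,rect(m,zz))
m,c,a=blob((R-B>40),(232,131)); print("amber",c,a,ray("top",c,.04))
m,c,a=blob((V<90)&(S<40),(232,135)); print("cube",c,a,rect(m,.02))
m,c,a=blob((G-R>15),(301,142)); c1=ray("top",c,.012); print("dotL",c,a,c1)
m,c,a=blob((G-R>15),(325,135)); c2=ray("top",c,.012); print("dotR",c,a,c2,(c1+c2)/2,np.degrees(np.arctan2(*(c2-c1)[0][::-1])))
m,c,a=blob((V<70),(313,138)); print("grip",c,a,ray("top",c,.03))
m,c,a=blob((V<100),(304,202)); print("cond",c,a,ray("top",c,.015),rect(m,.01))
print(im[196:206:2,300:312:2].max(2))
m,c,a=blob((V<120),(162,196)); print("case",c,a,ray("top",c,.02),rect(m,.024))
print(im[190:202,154:166].max(2))
E
```

```text
37 37 38 40 79 120
tsq 60 [149.40056022 132.05602241] 357 [[621.62360809 331.72616638]] ((621.4950561523438, 332.0830993652344), (52.69613265991211, 54.06614303588867), 11.5453462600708)
tsq 95 [149.7833935  132.58122744] 554 [[620.27486044 330.70010081]] ((620.511474609375, 330.82025146484375), (67.42112731933594, 65.72662353515625), 12.576070785522461)
tob 60 [385.27388535 136.47452229] 628 [[ 618.69059114 -326.14425172]] ((618.7904663085938, -325.8917541503906), (124.69329833984375, 40.633392333984375), 70.7797622680664)
tob 95 [384.38702929 136.92573222] 956 [[ 617.49362191 -323.75921464]] ((617.5242919921875, -323.58428955078125), (138.6980438232422, 56.47510528564453), 70.68077850341797)
tbig 60 [377.00687285 200.90893471] 582 [[ 436.38716646 -297.16231349]] ((436.3520202636719, -297.19183349609375), (71.35699462890625, 72.39759826660156), 88.43128204345703)
tbig 95 [376.41751269 201.17385787] 788 [[ 435.70794723 -295.66028203]] ((436.4051208496094, -295.841552734375), (82.85497283935547, 85.7909164428711), 0.7087010145187378)
tsm 60 [225.6        204.67619048] 210 [[420.746037
[... 1061 characters left out ...]
0390625, 29.45782470703125), (545.3923950195312, 1472.75537109375), 1.1088275909423828)
[[ 59  54  63  82  90  95  92  82  68  56  43  41]
 [ 57  61  83 102 110 114 112 105  89  71  55  44]
 [ 64  79 103 117 123 126 123 118 105  84  65  54]
 [ 72  91 111 124 128 129 127 123 110  91  72  59]
 [ 72  92 113 126 127 129 127 122 112  92  73  62]
 [ 70  89 110 122 127 125 123 119 107  88  72  61]
 [ 62  78  99 115 120 119 117 110  97  82  69  61]
 [ 58  66  84  98 106 110 106  96  83  73  64  56]
 [ 61  58  64  76  87  90  87  78  71  64  59  55]
 [ 67  56  55  59  66  70  67  65  61  59  53  53]
 [ 73  61  52  50  52  56  56  56  56  55  53  59]
 [ 80  71  56  46  46  50  53  56  57  61  65  69]]
```

```bash
python3 - <<'E'
from h import *
im=cv2.imread("pics/top0.png").astype(int); V=im.max(2)
m=np.zeros(V.shape,np.uint8); m[165:230,135:195]=(V[165:230,135:195]<100)
n,l,st,c=cv2.connectedComponentsWithStats(m); i=1+np.argmax(st[1:,4])
cc=max(cv2.findContours((l==i).astype(np.uint8),0,cv2.CHAIN_APPROX_NONE)[0],key=len)[:,0]
r=cv2.minAreaRect((ray("top",cc,.022)*1000).astype(np.float32)); print("case",st[i],r)
w=np.clip(im[186:204,148:172].max(2)-95,0,None); ys,xs=np.mgrid[186:204,148:172]
c=((w*xs).sum()/w.sum(),(w*ys).sum()/w.sum()); print("obj top",c,ray("top",c,.062)*1e3)
w=np.clip(im[194:208,298:313].max(2)-84,0,None); ys,xs=np.mgrid[194:208,298:313]
c=((w*xs).sum()/w.sum(),(w*ys).sum()/w.sum()); print("cond lens",c,ray("top",c,.037)*1e3)
# project guesses for scene check
S=cv2.imread("pics/scene0.png")
P=[(.621,.331,.003),(.6185,-.325,.003),(.436,-.2965,.003),(.4205,.1163,.003),(.6208,.100,.04),(.6087,-.1221,.012),(.429,-.0955,.037),(.436,.304,.062)]
p=proj("scene",P)
S2=cv2.resize(S[120:300,130:350],None,fx=3.5,fy=3.5,interpolation=cv2.INTER_CUBIC)
for q in p: cv2.drawMarker(S2,tuple(int(v) for v in ((q-(130,120)+.5)*3.5)),(0,0,255),0,14,1)
cv2.imwrite("pics/s2.png",cv2.convertScaleAbs(S2,alpha=1.5))
E
```

```text
case [ 143  176   39   42 1156] ((437.64337158203125, 287.5784912109375), (102.2847671508789, 87.02237701416016), 15.853629112243652)
obj top (np.float64(158.95310796074156), np.float64(193.80806979280263)) [[439.46381883 287.92506305]]
cond lens (np.float64(305.82365364308345), np.float64(200.4456177402323)) [[430.56725514 -98.24607948]]
```

View pics/s2.png

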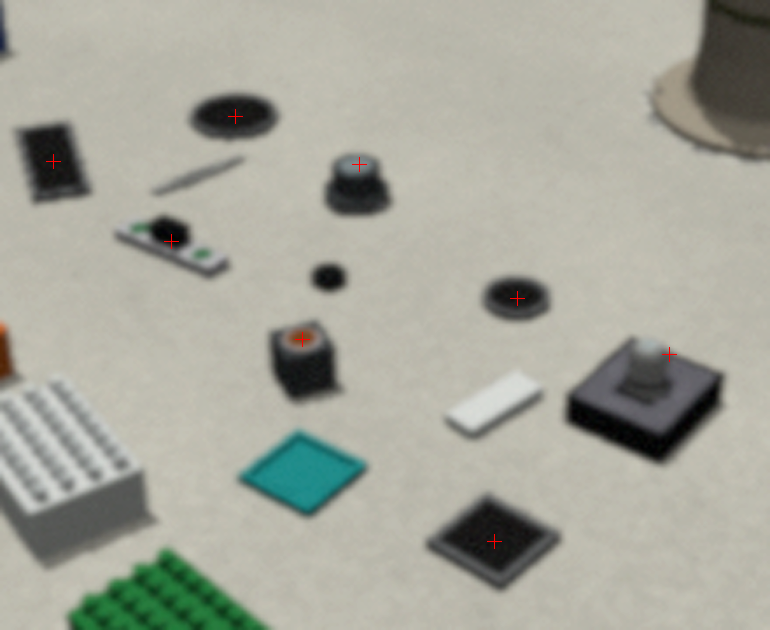

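```bash
cat >> h.py <<'E'
from scipy.spatial.transform import Rotation as Ro
def row(x,y,z,yaw,s=None):
    s=s or state(); R=s['eef_rot']; a=np.radians(yaw)
    Y=np.array([np.cos(a),np.sin(a),0]); Z=np.array([0,0,-1.]); X=np.cross(Y,Z)
    T=np.c_[X,Y,Z]
    t=Ro.from_matrix(R.T@T).as_rotvec(); d=R.T@(np.array([x,y,z])-s['tool_pos'])*100
    return np.round(t,4),np.round(d,3)
def st():
    s=state(); R=s['eef_rot']; print('t %.2f'%s['clock'],s['tool_pos'].round(4),'yaw %.1f'%np.degrees(np.arctan2(R[1,1],R[0,1])),'F',s['wrist_force'].round(1),'op %.4f'%s['opening'],s['joint_pos'].round(2))
E
python3 -c "
from h import *
st();print(row(.4393,.2878,.14,105.9))"
```

```text
t 0.10 [0.1353 0.507  0.2418] yaw 75.1 F [-0.3 -0.2 -1.3] op 0.0856 [ 1.09  0.31  1.5  -0.    1.33 -0.22]
(array([-1.000e-03, -5.000e-04, -5.383e-01]), array([-35.029, -13.334,  10.187]))
```

Emit:
apply_moves([
  [0,0,-0.538,-35.0,-13.3,10.2,8.5],
  [0,0,-0.538,-35.0,-13.3,10.2,8.5],
  [0,0,-0.538,-35.0,-13.3,10.2,8.5],
  [0,0,-0.538,-35.0,-13.3,10.2,8.5],
  [0,0,-0.538,-35.0,-13.3,10.2,8.5],
  [0,0,-0.538,-35.0,-13.3,10.2,8.5],
  [0,0,-0.538,-35.0,-13.3,10.2,8.5],
  [0,0,-0.538,-35.0,-13.3,10.2,8.5],
  [0,0,-0.538,-35.0,-13.3,10.2,8.5],
  [0,0,-0.538,-35.0,-13.3,10.2,8.5],
  [0,0,-0.538,-35.0,-13.3,10.2,8.5],
  [0,0,-0.538,-35.0,-13.3,10.2,8.5],
  [0,0,-0.538,-35.0,-13.3,10.2,8.5],
  [0,0,-0.538,-35.0,-13.3,10.2,8.5],
  [0,0,-0.538,-35.0,-13.3,10.2,8.5],
], grip_force=40)

```text
clock: 1.35
tool_pos: [0.4385, 0.2893, 0.1407]
eef_rot: [[-0.961, -0.275, 0.0], [-0.275, 0.961, 0.0], [-0.001, 0.0, -1.0]]
wrist_force: [-0.5, -0.0, -0.7]
opening: 0.0845
```

```bash
python3 - <<'E'
from h import *
st();print(row(.4393,.2878,.042,105.9))
im=eyes.get_image("scene")[:,:,::-1]; c=im[150:300,230:430]; cv2.imwrite("pics/a1.png",cv2.convertScaleAbs(cv2.resize(c,None,fx=3.5,fy=3.5),alpha=1.5))
E
```

```text
t 1.35 [0.4385 0.2893 0.1407] yaw 106.0 F [-0.5 -0.  -0.7] op 0.0845 [ 0.36  0.42  1.63  0.    1.09 -1.49]
(array([0.0001, 0.0005, 0.0014]), array([-0.026, -0.168,  9.869]))
```

View pics/a1.png

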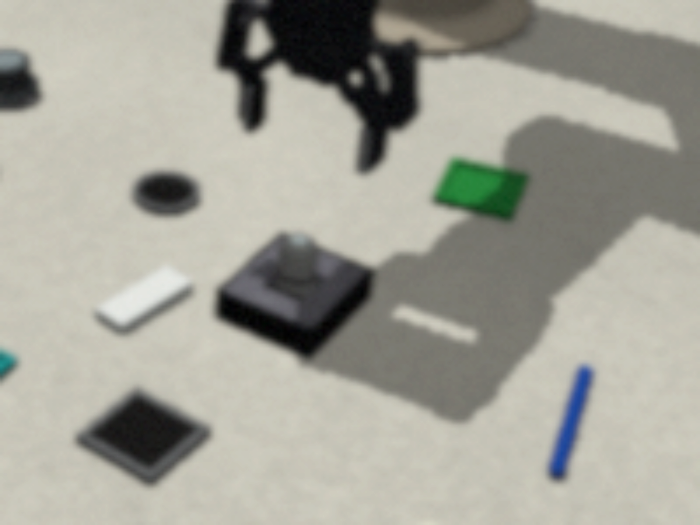

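Emit:
apply_moves([
  [0,0,0,0,-0.15,3.5,8.5],
  [0,0,0,0,-0.15,6.5,8.5],
  [0,0,0,0,-0.15,8.5,8.5],
  [0,0,0,0,-0.15,9.5,8.5],
  [0,0,0,0,-0.15,9.8,8.5],
  [0,0,0,0,-0.15,9.8,8.5],
])

```text
clock: 1.9
tool_pos: [0.4397, 0.2874, 0.0425]
eef_rot: [[-0.962, -0.274, 0.0], [-0.274, 0.962, 0.0], [-0.0, 0.0, -1.0]]
wrist_force: [0.3, 0.5, 0.4]
opening: 0.0849
```

```bash
python3 - <<'E'
from h import *
st();print(row(.4393,.2878,.042,105.9))
for n,(r0,r1,c0,c1) in dict(scene=(170,270,270,380),top=(150,250,110,220)).items():
  im=eyes.get_image(n)[:,:,::-1]; c=im[r0:r1,c0:c1]; cv2.imwrite(f"pics/a2{n}.png",cv2.convertScaleAbs(cv2.resize(c,None,fx=5,fy=5),alpha=1.7))
E
```

```text
t 1.90 [0.4397 0.2874 0.0425] yaw 105.9 F [0.3 0.5 0.4] op 0.0849 [ 0.36  0.56  1.71 -0.    0.87 -1.49]
(array([0.    , 0.0001, 0.0003]), array([0.022, 0.05 , 0.054]))
```

View pics/a2scene.png

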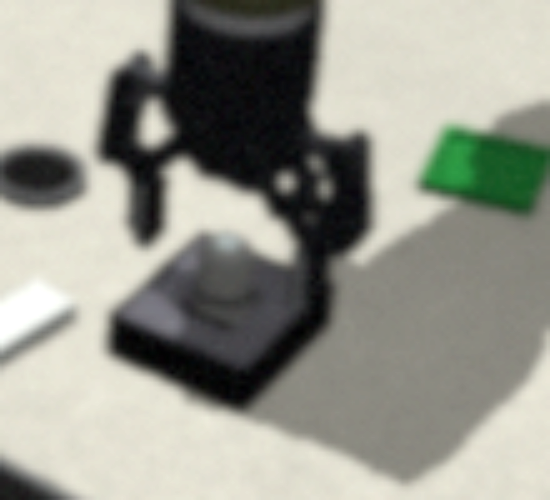

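Emit:
apply_moves([
  [0,0,0,0,0,0,5.0],
  [0,0,0,0,0,0,4.0],
  [0,0,0,0,0,0,3.2],
  [0,0,0,0,0,0,2.5],
  [0,0,0,0,0,0,2.5],
  [0,0,0,0,0,0,2.5],
  [0,0,0,0,0,0,2.5],
  [0,0,0,0,0,0,2.5],
], grip_force=60)

```text
clock: 2.67
tool_pos: [0.4398, 0.2873, 0.0429]
eef_rot: [[-0.962, -0.274, 0.0], [-0.274, 0.962, 0.001], [-0.001, 0.0, -1.0]]
wrist_force: [-1.7, 1.6, 5.2]
opening: 0.028
```

Emit:
apply_moves([
  [0,0,0,0,0,0,1.5],
  [0,0,0,0,0,0,1.5],
  [0,0,0,0,0,0,1.5],
], grip_force=70)

```text
clock: 2.92
tool_pos: [0.4397, 0.2873, 0.0429]
eef_rot: [[-0.962, -0.274, 0.0], [-0.274, 0.962, 0.001], [-0.001, 0.0, -1.0]]
wrist_force: [-2.1, 0.8, 5.0]
opening: 0.0277
```

Emit:
apply_moves([
  [0,0,0,0,0,-0.4,1.5],
  [0,0,0,0,0,-0.8,1.5],
  [0,0,0,0,0,-1.2,1.5],
  [0,0,0,0,0,-1.6,1.5],
  [0,0,0,0,0,-2.0,1.5],
])

```text
clock: 3.33
tool_pos: [0.4395, 0.2869, 0.0627]
eef_rot: [[-0.962, -0.274, -0.001], [-0.274, 0.962, -0.0], [0.001, -0.0, -1.0]]
wrist_force: [-0.1, 0.7, -1.2]
opening: 0.0276
```

```bash
python3 - <<'E'
from h import *
st()
for n,(r0,r1,c0,c1) in dict(scene=(170,270,270,380)).items():
  im=eyes.get_image(n)[:,:,::-1]; c=im[r0:r1,c0:c1]; cv2.imwrite(f"pics/a3{n}.png",cv2.convertScaleAbs(cv2.resize(c,None,fx=5,fy=5),alpha=1.7))
E
```

```text
t 3.33 [0.4395 0.2869 0.0627] yaw 105.9 F [-0.1  0.7 -1.2] op 0.0276 [ 0.36  0.53  1.7  -0.    0.91 -1.49]
```

View pics/a3scene.png

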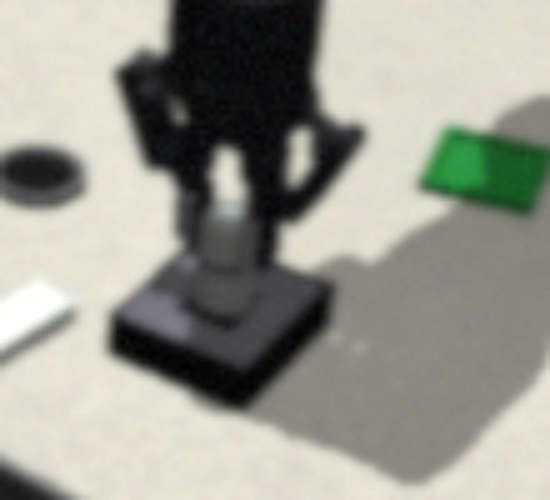

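Emit:
apply_moves([
  [0,0,0,0,0,-1.0,1.5],
  [0,0,0,0,0,-2.5,1.5],
  [0,0,0,0,0,-4.5,1.5],
  [0,0,0,0,0,-5.5,1.5],
  [0,0,0,0,0,-5.5,1.5],
])

```text
clock: 3.8
tool_pos: [0.4407, 0.2876, 0.1202]
eef_rot: [[-0.962, -0.274, 0.005], [-0.274, 0.962, 0.002], [-0.005, 0.0, -1.0]]
wrist_force: [0.1, -0.2, -1.8]
opening: 0.0276
```

```bash
python3 - <<'E'
from h import *
st();print(row(.4203,.1162,.11,105.9))
im=eyes.get_image("scene")[:,:,::-1]; c=im[130:270,230:380]; cv2.imwrite(f"pics/a4.png",cv2.convertScaleAbs(cv2.resize(c,None,fx=4,fy=4),alpha=1.7))
E
```

```text
t 3.80 [0.4407 0.2876 0.1202] yaw 105.9 F [ 0.1 -0.2 -1.8] op 0.0276 [ 0.36  0.44  1.65  0.    1.04 -1.49]
(array([ 0.0004,  0.005 , -0.0001]), array([  6.662, -15.921,   0.978]))
```

View pics/a4.png

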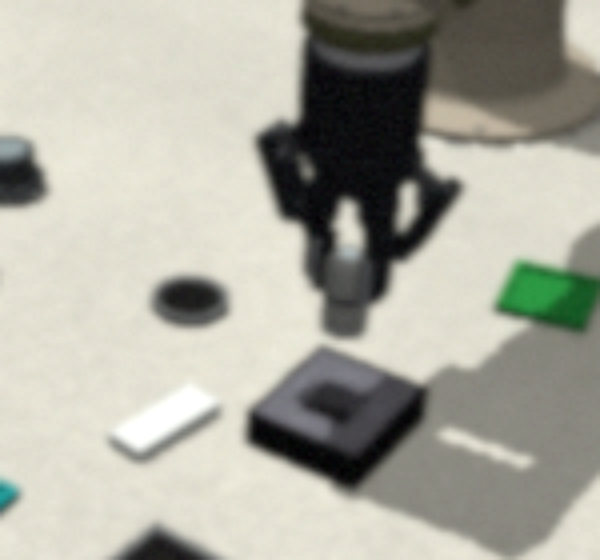

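Emit:
apply_moves([
  [0,0,0,1.0,-2.5,0.5,1.5],
  [0,0,0,2.6,-6.2,1.0,1.5],
  [0,0,0,4.2,-9.9,1.0,1.5],
  [0,0,0,5.6,-13.4,1.0,1.5],
  [0,0,0,6.4,-15.3,1.0,1.5],
  [0,0,0,6.6,-15.9,1.0,1.5],
  [0,0,0,6.6,-15.9,1.0,1.5],
  [0,0,0,6.6,-15.9,1.0,1.5],
])

```text
clock: 4.52
tool_pos: [0.4197, 0.1165, 0.107]
eef_rot: [[-0.962, -0.273, -0.001], [-0.273, 0.962, 0.0], [0.0, 0.0, -1.0]]
wrist_force: [0.6, 0.6, -0.7]
opening: 0.0279
```

```bash
python3 - <<'E'
from h import *
st();print(row(.4203,.1162,.041,105.9))
E
```

```text
t 4.52 [0.4197 0.1165 0.107 ] yaw 105.9 F [ 0.6  0.6 -0.7] op 0.0279 [ 0.    0.29  1.93  0.    0.93 -1.85]
(array([ 0.0004, -0.0004, -0.0008]), array([-0.054, -0.046,  6.598]))
```

Emit:
apply_moves([
  [0,0,0,0,0,2.5,1.5],
  [0,0,0,0,0,4.5,1.5],
  [0,0,0,0,0,5.7,1.5],
  [0,0,0,0,0,6.2,1.5],
  [0,0,0,0,0,6.4,1.5],
  [0,0,0,0,0,6.5,1.5],
  [0,0,0,0,0,6.6,1.5],
  [0,0,0,0,0,6.6,1.5],
])

```text
clock: 5.18
tool_pos: [0.42, 0.1163, 0.0417]
eef_rot: [[-0.962, -0.274, 0.001], [-0.274, 0.962, -0.0], [-0.001, -0.0, -1.0]]
wrist_force: [-0.5, 0.6, -1.0]
opening: 0.0277
```

```bash
python3 - <<'E'
from h import *
st();print(row(.4203,.1162,.040,105.9))
im=eyes.get_image("scene")[:,:,::-1]; c=im[130:250,220:340]; cv2.imwrite(f"pics/a5.png",cv2.convertScaleAbs(cv2.resize(c,None,fx=4,fy=4),alpha=1.7))
E
```

```text
t 5.18 [0.42   0.1163 0.0417] yaw 105.9 F [-0.5  0.6 -1. ] op 0.0277 [-0.    0.41  1.98 -0.    0.75 -1.85]
(array([-0.0003,  0.001 ,  0.    ]), array([-0.024, -0.015,  0.175]))
```

View pics/a5.png

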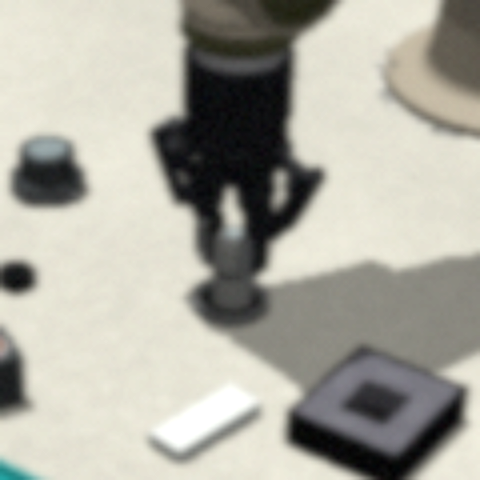

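Objective is standing over the small tray, inside the rim. Lower the last bit until contact shows.

Emit:
apply_moves([
  [0,0,0,0,0,0.1,1.5],
  [0,0,0,0,0,0.2,1.5],
  [0,0,0,0,0,0.25,1.5],
  [0,0,0,0,0,0.25,1.5],
])

```text
clock: 5.57
tool_pos: [0.4201, 0.1161, 0.0399]
eef_rot: [[-0.962, -0.274, 0.001], [-0.274, 0.962, 0.0], [-0.001, -0.0, -1.0]]
wrist_force: [-4.2, 0.4, 13.0]
opening: 0.0276
```

Contact (13 N). Release slowly and rise.

Emit:
apply_moves([
  [0,0,0,0,0,-0.05,2.9],
  [0,0,0,0,0,-0.05,3.1],
  [0,0,0,0,0,-0.05,3.4],
  [0,0,0,0,0,-0.05,3.8],
  [0,0,0,0,0,-0.05,4.4],
  [0,0,0,0,0,-0.05,5.0],
  [0,0,0,0,0,-0.05,5.0],
  [0,0,0,0,0,-2.0,5.0],
  [0,0,0,0,0,-5.0,5.0],
  [0,0,0,0,0,-8.0,6.0],
  [0,0,0,0,0,-10.0,8.0],
  [0,0,0,0,0,-10.0,8.5],
])

```text
clock: 6.57
tool_pos: [0.4215, 0.1161, 0.1424]
eef_rot: [[-0.962, -0.274, 0.007], [-0.274, 0.962, 0.0], [-0.007, -0.002, -1.0]]
wrist_force: [1.3, -0.6, 1.1]
opening: 0.0815
```

```bash
python3 - <<'E'
from h import *
st();print(row(.4303,-.0975,.12,105.9)); print(np.degrees(np.arctan2(-.0975,.43)))
im=eyes.get_image("scene")[:,:,::-1]; c=im[130:250,220:340]; cv2.imwrite(f"pics/a6.png",cv2.convertScaleAbs(cv2.resize(c,None,fx=4,fy=4),alpha=1.7))
E
```

```text
t 6.57 [0.4215 0.1161 0.1424] yaw 105.9 F [ 1.3 -0.6  1.1] op 0.0815 [-0.    0.23  1.89  0.    1.01 -1.85]
(array([-0.0019,  0.0068, -0.0001]), array([  5.019, -20.785,   2.243]))
-12.775466982759532
```

View pics/a6.png

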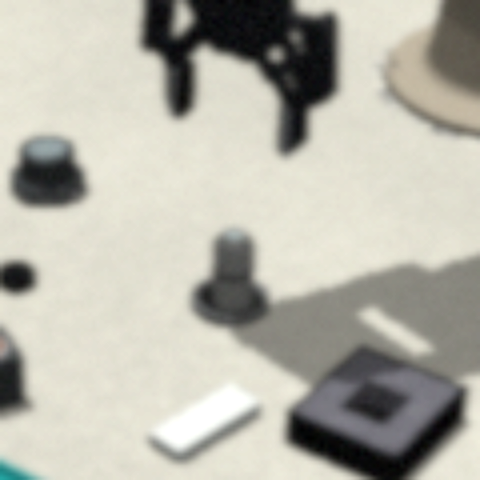

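Emit:
apply_moves([
  [0,0,0.06,1.0,-4.0,1.0,8.5],
  [0,0,0.16,2.0,-8.0,2.0,8.5],
  [0,0,0.277,3.0,-12.0,3.0,8.5],
  [0,0,0.277,4.0,-16.0,4.0,8.5],
  [0,0,0.277,4.8,-19.6,4.0,8.5],
  [0,0,0.277,5.0,-20.8,4.0,8.5],
  [0,0,0.277,5.0,-20.8,4.0,8.5],
  [0,0,0.277,5.0,-20.8,4.0,8.5],
  [0,0,0.277,5.0,-20.8,4.0,8.5],
])

```text
clock: 7.37
tool_pos: [0.4281, -0.0964, 0.0983]
eef_rot: [[-1.0, -0.001, -0.001], [-0.001, 1.0, 0.001], [0.001, 0.001, -1.0]]
wrist_force: [-0.2, 0.3, 0.9]
opening: 0.0848
```

```bash
python3 - <<'E'
from h import *
st();print(row(.4300,-.0975,.027,90))
E
```

```text
t 7.37 [ 0.4281 -0.0964  0.0983] yaw 90.1 F [-0.2  0.3  0.9] op 0.0848 [-0.49  0.31  1.92  0.    0.91 -2.06]
(array([ 0.0008, -0.0012,  0.0011]), array([-0.196, -0.117,  7.131]))
```

Emit:
apply_moves([
  [0,0,0,-0.2,-0.1,2.5,8.5],
  [0,0,0,-0.2,-0.1,4.8,8.5],
  [0,0,0,-0.2,-0.1,6.3,8.5],
  [0,0,0,-0.2,-0.1,7.0,8.5],
  [0,0,0,-0.2,-0.1,7.1,8.5],
  [0,0,0,-0.2,-0.1,7.1,6.0],
  [0,0,0,-0.2,-0.1,7.1,5.0],
  [0,0,0,-0.2,-0.1,7.1,4.5],
  [0,0,0,-0.2,-0.1,7.1,4.0],
  [0,0,0,-0.2,-0.1,7.1,3.0],
  [0,0,0,-0.2,-0.1,7.1,3.0],
  [0,0,0,-0.2,-0.1,7.1,3.0],
], grip_force=60)

```text
clock: 8.37
tool_pos: [0.431, -0.0987, 0.029]
eef_rot: [[-1.0, -0.0, 0.001], [-0.0, 1.0, -0.001], [-0.001, -0.001, -1.0]]
wrist_force: [-3.4, 2.7, 10.4]
opening: 0.042
```

```bash
python3 - <<'E'
from h import *
st()
im=eyes.get_image("scene")[:,:,::-1]; c=im[110:210,180:300]; cv2.imwrite(f"pics/b1.png",cv2.convertScaleAbs(cv2.resize(c,None,fx=5,fy=5),alpha=1.7))
E
```

```text
t 8.37 [ 0.431  -0.0987  0.029 ] yaw 90.0 F [-3.4  2.7 10.4] op 0.0420 [-0.49  0.45  1.96  0.    0.72 -2.06]
```

View pics/b1.png

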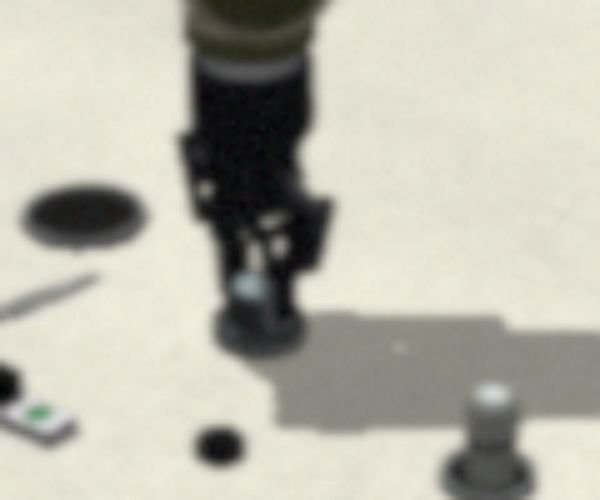

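Emit:
apply_moves([
  [0,0,0,0,0,-0.5,3.0],
  [0,0,0,0,0,-2.0,3.0],
  [0,0,0,0,0,-4.0,3.0],
  [0,0,0,0,0,-5.5,3.0],
  [0,0,0,0,0,-6.0,3.0],
  [0,0,0,0,0,-6.0,3.0],
  [0,0,0,0,0,-6.0,3.0],
])

```text
clock: 9.0
tool_pos: [0.4303, -0.0986, 0.0874]
eef_rot: [[-1.0, -0.0, -0.0], [-0.0, 1.0, 0.0], [0.0, 0.0, -1.0]]
wrist_force: [0.7, 0.2, -1.8]
opening: 0.0419
```

```bash
python3 - <<'E'
from h import *
st(); print(row(.436,-.2962,.085,90))
im=eyes.get_image("scene")[:,:,::-1]; c=im[110:210,180:300]; cv2.imwrite(f"pics/b2.png",cv2.convertScaleAbs(cv2.resize(c,None,fx=5,fy=5),alpha=1.7))
E
```

```text
t 9.00 [ 0.4303 -0.0986  0.0874] yaw 90.0 F [ 0.7  0.2 -1.8] op 0.0419 [-0.49  0.34  1.93 -0.    0.88 -2.06]
(array([ 0.0002, -0.0003,  0.0002]), array([ -0.57 , -19.765,   0.239]))
```

View pics/b2.png

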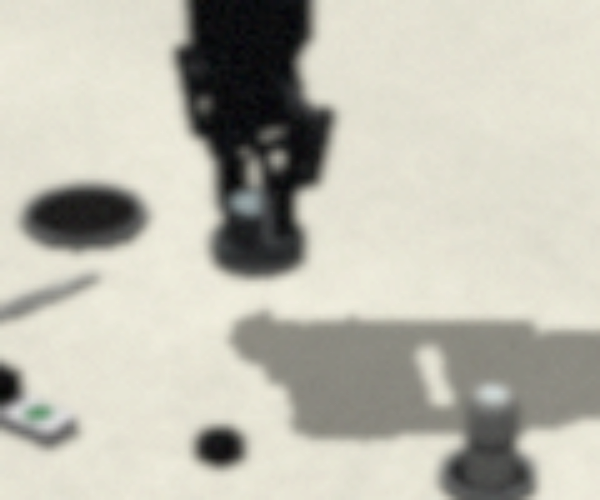

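Emit:
apply_moves([
  [0,0,0,-0.1,-2.5,0,3.0],
  [0,0,0,-0.2,-6.0,0,3.0],
  [0,0,0,-0.3,-9.5,0,3.0],
  [0,0,0,-0.4,-13.0,0,3.0],
  [0,0,0,-0.5,-16.5,0,3.0],
  [0,0,0,-0.6,-19.0,0,3.0],
  [0,0,0,-0.6,-19.8,0,3.0],
  [0,0,0,-0.6,-19.8,0,3.0],
  [0,0,0,-0.6,-19.8,0,3.0],
  [0,0,0,-0.6,-19.8,1.5,3.0],
  [0,0,0,-0.6,-19.8,3.0,3.0],
  [0,0,0,-0.6,-19.8,4.2,3.0],
  [0,0,0,-0.6,-19.8,4.8,3.0],
  [0,0,0,-0.6,-19.8,5.0,3.0],
  [0,0,0,-0.6,-19.8,5.0,3.0],
])

```text
clock: 10.3
tool_pos: [0.4366, -0.2958, 0.0377]
eef_rot: [[-1.0, -0.001, -0.001], [-0.001, 1.0, 0.001], [0.001, 0.001, -1.0]]
wrist_force: [0.3, -0.5, -2.5]
opening: 0.0422
```

```bash
python3 - <<'E'
from h import *
st(); print(row(.436,-.2962,.032,90))
im=eyes.get_image("scene")[:,:,::-1]; c=im[90:190,140:260]; cv2.imwrite(f"pics/b3.png",cv2.convertScaleAbs(cv2.resize(c,None,fx=5,fy=5),alpha=1.7))
E
```

```text
t 10.30 [ 0.4366 -0.2958  0.0377] yaw 90.1 F [ 0.3 -0.5 -2.5] op 0.0422 [-0.82  0.57  1.71  0.    0.86 -2.39]
(array([ 0.0006, -0.0005,  0.0011]), array([ 0.061, -0.037,  0.566]))
```

View pics/b3.png

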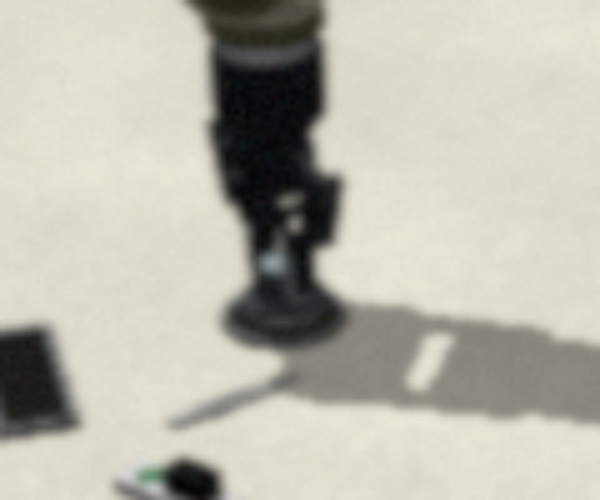

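Emit:
apply_moves([
  [0,0,0,0,0,0.3,3.0],
  [0,0,0,0,0,0.5,3.0],
  [0,0,0,0,0,0.58,3.0],
  [0,0,0,0,0,0.62,3.0],
  [0,0,0,0,0,0.62,3.0],
])

```text
clock: 10.77
tool_pos: [0.4366, -0.2966, 0.032]
eef_rot: [[-1.0, -0.0, -0.0], [-0.0, 1.0, 0.0], [0.0, 0.0, -1.0]]
wrist_force: [-3.1, 3.1, 3.9]
opening: 0.0417
```

Emit:
apply_moves([
  [0,0,0,0,0,0.03,4.3],
  [0,0,0,0,0,0,4.5],
  [0,0,0,0,0,0,4.8],
  [0,0,0,0,0,0,5.5],
  [0,0,0,0,0,0,6.5],
  [0,0,0,0,0,0,7.0],
  [0,0,0,0,0,-0.3,7.5],
  [0,0,0,0,0,-2.0,8.0],
  [0,0,0,0,0,-5.0,8.5],
  [0,0,0,0,0,-8.0,8.5],
  [0,0,0,0,0,-8.0,8.5],
  [0,0,0,0,0,-8.0,8.5],
])

```text
clock: 11.77
tool_pos: [0.4371, -0.2972, 0.113]
eef_rot: [[-1.0, -0.0, 0.002], [-0.0, 1.0, -0.002], [-0.002, -0.002, -1.0]]
wrist_force: [0.3, 0.5, -0.6]
opening: 0.0849
```

```bash
python3 - <<'E'
from h import *
st(); print(row(.6085,-.122,.11,16.9), row(.6085,-.122,.11,-163.1))
im=eyes.get_image("scene")[:,:,::-1]; c=im[90:210,130:260]; cv2.imwrite(f"pics/b4.png",cv2.convertScaleAbs(cv2.resize(c,None,fx=5,fy=5),alpha=1.7))
E
```

```text
t 11.77 [ 0.4371 -0.2972  0.113 ] yaw 90.0 F [ 0.3  0.5 -0.6] op 0.0849 [-0.82  0.46  1.65 -0.    1.03 -2.39]
(array([-6.0000e-04,  3.5000e-03,  1.2761e+00]), array([-17.148,  17.514,   0.299])) (array([-3.8000e-03, -7.0000e-04, -1.8655e+00]), array([-17.148,  17.514,   0.299]))
```

View pics/b4.png

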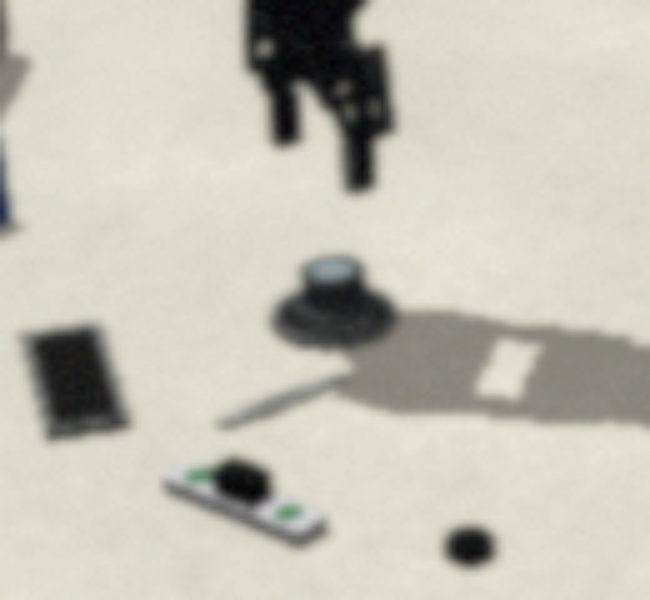

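Emit:
apply_moves([
  [0,0,0.1,-1.5,1.5,0,8.5],
  [0,0,0.22,-3.5,3.5,0,8.5],
  [0,0,0.34,-6.0,6.0,0,8.5],
  [0,0,0.46,-8.5,8.5,0,8.5],
  [0,0,0.58,-11.0,11.0,0,8.5],
  [0,0,0.7,-13.5,13.5,0,8.5],
  [0,0,0.82,-15.5,16.0,0,8.5],
  [0,0,0.94,-16.7,17.2,0,8.5],
  [0,0,1.06,-17.1,17.5,0,8.5],
  [0,0,1.18,-17.1,17.5,0,8.5],
  [0,0,1.276,-17.1,17.5,0,8.5],
  [0,0,1.276,-17.1,17.5,0,8.5],
  [0,0,1.276,-17.1,17.5,0,8.5],
  [0,0,1.276,-17.1,17.5,0,8.5],
])

```text
clock: 12.98
tool_pos: [0.6072, -0.1216, 0.1108]
eef_rot: [[-0.293, 0.956, -0.001], [0.956, 0.293, 0.0], [0.001, -0.001, -1.0]]
wrist_force: [0.2, 0.3, -0.1]
opening: 0.0849
```

```bash
python3 - <<'E'
from h import *
st(); print(row(.6083,-.1219,.027,16.9))
E
```

```text
t 12.98 [ 0.6072 -0.1216  0.1108] yaw 17.1 F [ 0.2  0.3 -0.1] op 0.0849 [-0.39  0.64  1.35  0.    1.15 -0.68]
(array([-0.001 , -0.0008,  0.0027]), array([-0.064,  0.102,  8.384]))
```

Emit:
apply_moves([
  [0,0,0,-0.05,0.1,2.5,8.5],
  [0,0,0,-0.05,0.1,5.0,8.5],
  [0,0,0,-0.05,0.1,7.0,8.5],
  [0,0,0,-0.05,0.1,8.0,8.5],
  [0,0,0,-0.05,0.1,8.3,8.5],
  [0,0,0,-0.05,0.1,8.3,8.5],
])

```text
clock: 13.48
tool_pos: [0.6086, -0.1219, 0.0284]
eef_rot: [[-0.291, 0.957, -0.001], [0.957, 0.291, 0.0], [0.0, -0.0, -1.0]]
wrist_force: [0.2, 0.3, 0.1]
opening: 0.0851
```

```bash
python3 - <<'E'
from h import *
st()
for n,(r0,r1,c0,c1) in dict(scene=(120,240,120,250),top=(90,190,260,380)).items():
  im=eyes.get_image(n)[:,:,::-1]; c=im[r0:r1,c0:c1]; cv2.imwrite(f"pics/d1{n}.png",cv2.convertScaleAbs(cv2.resize(c,None,fx=5,fy=5),alpha=1.7))
E
```

```text
t 13.48 [ 0.6086 -0.1219  0.0284] yaw 16.9 F [0.2 0.3 0.1] op 0.0851 [-0.39  0.75  1.4   0.    0.99 -0.68]
```

View pics/d1scene.png

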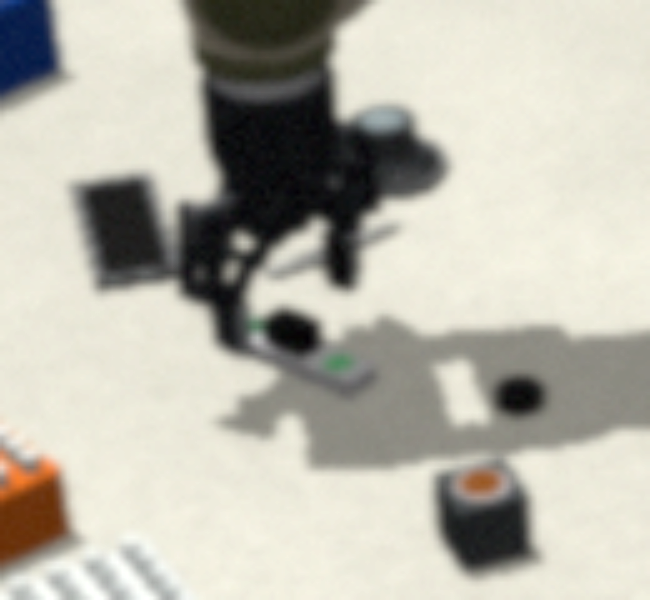

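View pics/d1top.png

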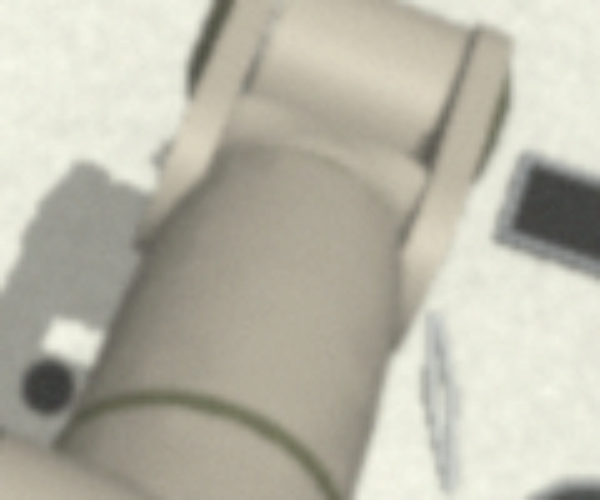

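Jaws straddle the black grip. Close.

Emit:
apply_moves([
  [0,0,0,0,0,0,6.0],
  [0,0,0,0,0,0,4.5],
  [0,0,0,0,0,0,3.2],
  [0,0,0,0,0,0,2.4],
  [0,0,0,0,0,0,2.0],
  [0,0,0,0,0,0,1.0],
  [0,0,0,0,0,0,0.8],
  [0,0,0,0,0,0,0.8],
  [0,0,0,0,0,0,0.8],
  [0,0,0,0,0,0,0.8],
], grip_force=60)

```text
clock: 14.42
tool_pos: [0.6088, -0.1219, 0.029]
eef_rot: [[-0.291, 0.957, 0.001], [0.957, 0.291, -0.0], [-0.0, 0.001, -1.0]]
wrist_force: [-0.3, 1.0, 5.2]
opening: 0.0185
```

Emit:
apply_moves([
  [0,0,0,0,0,-0.5,0.8],
  [0,0,0,0,0,-2.0,0.8],
  [0,0,0,0,0,-4.0,0.8],
  [0,0,0,0,0,-5.0,0.8],
  [0,0,0,0,0,-5.0,0.8],
  [0,0,0,0,0,-5.0,0.8],
])

```text
clock: 14.92
tool_pos: [0.6085, -0.1218, 0.0783]
eef_rot: [[-0.291, 0.957, 0.0], [0.957, 0.291, -0.0], [-0.0, 0.0, -1.0]]
wrist_force: [-0.0, -0.5, -1.7]
opening: 0.0182
```

```bash
python3 - <<'E'
from h import *
st(); print(row(.618,-.3248,.078,-19.3))
for n,(r0,r1,c0,c1) in dict(scene=(120,240,120,250)).items():
  im=eyes.get_image(n)[:,:,::-1]; c=im[r0:r1,c0:c1]; cv2.imwrite(f"pics/d2{n}.png",cv2.convertScaleAbs(cv2.resize(c,None,fx=5,fy=5),alpha=1.7))
E
```

```text
t 14.92 [ 0.6085 -0.1218  0.0783] yaw 16.9 F [-0.  -0.5 -1.7] op 0.0182 [-0.39  0.68  1.38  0.    1.09 -0.68]
(array([0.    , 0.    , 0.6318]), array([-19.701,  -4.995,   0.035]))
```

View pics/d2scene.png

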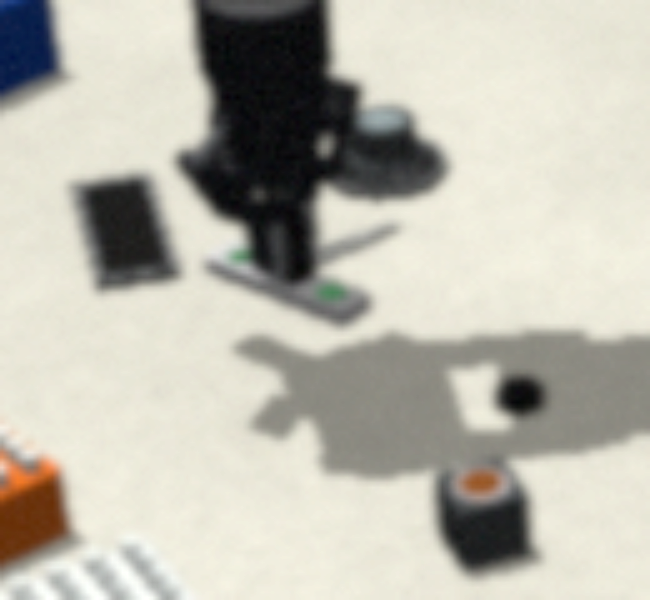

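Emit:
apply_moves([
  [0,0,0.1,-2.0,-0.5,0,0.8],
  [0,0,0.22,-5.0,-1.3,0,0.8],
  [0,0,0.34,-8.5,-2.2,0,0.8],
  [0,0,0.46,-12.0,-3.0,0,0.8],
  [0,0,0.58,-15.5,-3.9,0,0.8],
  [0,0,0.632,-18.3,-4.6,0,0.8],
  [0,0,0.632,-19.7,-5.0,0,0.8],
  [0,0,0.632,-19.7,-5.0,0,0.8],
  [0,0,0.632,-19.7,-5.0,0,0.8],
  [0,0,0.632,-19.7,-5.0,0,0.8],
])

```text
clock: 15.8
tool_pos: [0.6179, -0.3236, 0.0775]
eef_rot: [[0.33, 0.944, -0.001], [0.944, -0.33, 0.001], [0.001, -0.002, -1.0]]
wrist_force: [0.4, -0.7, -1.6]
opening: 0.0182
```

```bash
python3 - <<'E'
from h import *
st(); print(row(.618,-.3248,.040,-19.3))
for n,(r0,r1,c0,c1) in dict(scene=(90,210,100,230),top=(80,190,330,450)).items():
  im=eyes.get_image(n)[:,:,::-1]; c=im[r0:r1,c0:c1]; cv2.imwrite(f"pics/d3{n}.png",cv2.convertScaleAbs(cv2.resize(c,None,fx=5,fy=5),alpha=1.7))
E
```

```text
t 15.80 [ 0.6179 -0.3236  0.0775] yaw -19.3 F [ 0.4 -0.7 -1.6] op 0.0182 [-0.65  0.84  1.07  0.    1.23 -0.31]
(array([-0.0019, -0.0009,  0.0007]), array([-0.109,  0.057,  3.752]))
```

View pics/d3scene.png

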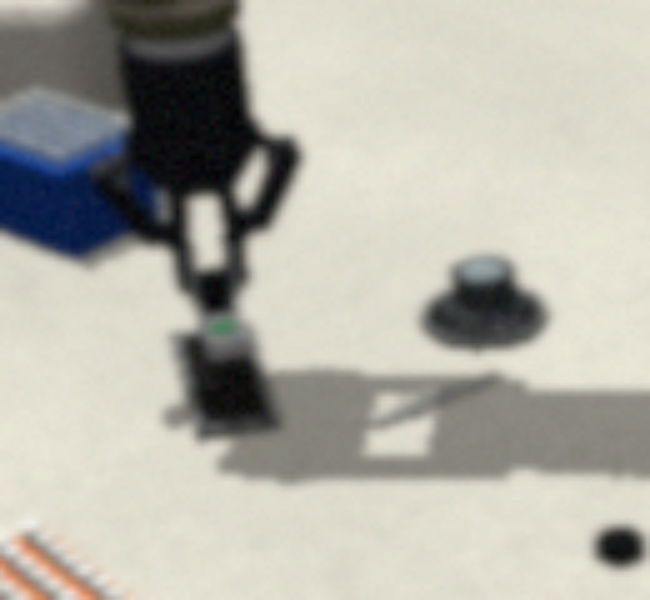

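Emit:
apply_moves([
  [0,0,0,-0.1,0.05,1.2,0.8],
  [0,0,0,-0.1,0.05,2.4,0.8],
  [0,0,0,-0.1,0.05,3.3,0.8],
  [0,0,0,-0.1,0.05,3.6,0.8],
  [0,0,0,-0.1,0.05,3.6,0.8],
])

```text
clock: 16.32
tool_pos: [0.6177, -0.3254, 0.0408]
eef_rot: [[0.331, 0.944, -0.002], [0.944, -0.331, 0.002], [0.001, -0.003, -1.0]]
wrist_force: [-0.2, -0.8, -1.8]
opening: 0.0184
```

```bash
python3 - <<'E'
from h import *
st(); print(row(.618,-.3248,.032,-19.3))
for n,(r0,r1,c0,c1) in dict(scene=(110,210,110,210)).items():
  im=eyes.get_image(n)[:,:,::-1]; c=im[r0:r1,c0:c1]; cv2.imwrite(f"pics/d4{n}.png",cv2.convertScaleAbs(cv2.resize(c,None,fx=6,fy=6,interpolation=2),alpha=1.7))
E
```

```text
t 16.32 [ 0.6177 -0.3254  0.0408] yaw -19.3 F [-0.2 -0.8 -1.8] op 0.0184 [-0.65  0.89  1.09  0.    1.16 -0.32]
(array([-0.0026, -0.0009, -0.0001]), array([0.07 , 0.014, 0.881]))
```

View pics/d4scene.png

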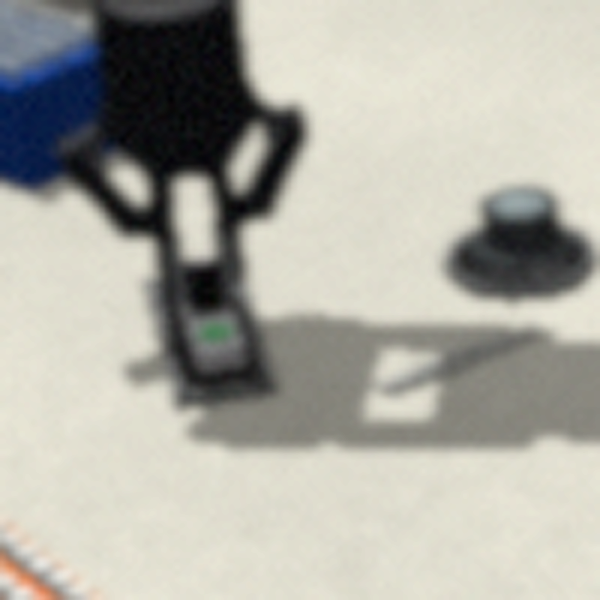

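Emit:
apply_moves([
  [0,0,0,0,0,0.4,0.8],
  [0,0,0,0,0,0.7,0.8],
  [0,0,0,0,0,0.85,0.8],
  [0,0,0,0,0,0.92,0.8],
  [0,0,0,0,0,0.95,0.8],
])

```text
clock: 16.78
tool_pos: [0.6182, -0.3259, 0.033]
eef_rot: [[0.331, 0.944, 0.0], [0.944, -0.331, 0.0], [0.0, -0.0, -1.0]]
wrist_force: [-0.6, 0.7, -2.2]
opening: 0.0184
```

Emit:
apply_moves([
  [0,0,0,0,0,0.05,0.8],
  [0,0,0,0,0,0.1,0.8],
  [0,0,0,0,0,0.1,0.8],
])

```text
clock: 17.03
tool_pos: [0.6182, -0.326, 0.0321]
eef_rot: [[0.331, 0.944, -0.0], [0.944, -0.331, -0.0], [-0.0, -0.0, -1.0]]
wrist_force: [0.4, -1.1, -1.3]
opening: 0.018
```

Emit:
apply_moves([
  [0,0,0,0,0,0.07,0.8],
  [0,0,0,0,0,0.12,0.8],
  [0,0,0,0,0,0.12,0.8],
])

```text
clock: 17.28
tool_pos: [0.6183, -0.326, 0.032]
eef_rot: [[0.33, 0.944, 0.0], [0.944, -0.33, -0.0], [-0.0, 0.0, -1.0]]
wrist_force: [-3.8, 2.3, 6.6]
opening: 0.0185
```

Emit:
apply_moves([
  [0,0,0,0,0,0,2.0],
  [0,0,0,0,0,-0.05,2.3],
  [0,0,0,0,0,-0.05,2.8],
  [0,0,0,0,0,-0.05,3.5],
  [0,0,0,0,0,-0.05,4.5],
  [0,0,0,0,0,-0.05,4.5],
  [0,0,0,0,0,-1.5,4.5],
  [0,0,0,0,0,-4.5,5.0],
  [0,0,0,0,0,-7.5,6.0],
  [0,0,0,0,0,-9.0,8.5],
  [0,0,0,0,0,-9.0,8.5],
])

```text
clock: 18.2
tool_pos: [0.6197, -0.327, 0.1268]
eef_rot: [[0.331, 0.944, 0.007], [0.944, -0.331, -0.005], [-0.003, 0.008, -1.0]]
wrist_force: [0.3, -0.3, 0.8]
opening: 0.0816
```

```bash
python3 - <<'E'
from h import *
st(); print(row(.6208,.100,.12,-12.5),row(.6208,.100,.12,77.5))
for n,(r0,r1,c0,c1) in dict(scene=(110,210,110,210),top=(80,240,230,420)).items():
  im=eyes.get_image(n)[:,:,::-1]; c=im[r0:r1,c0:c1]; cv2.imwrite(f"pics/d5{n}.png",cv2.convertScaleAbs(cv2.resize(c,None,fx=3.5,fy=3.5,interpolation=2),alpha=1.7))
E
```

```text
t 18.20 [ 0.6197 -0.327   0.1268] yaw -19.3 F [ 0.3 -0.3  0.8] op 0.0816 [-0.65  0.8   1.03 -0.    1.31 -0.32]
(array([ 0.0079,  0.0031, -0.1188]), array([ 40.34 , -14.016,   0.463])) (array([ 0.0038,  0.0088, -1.6896]), array([ 40.34 , -14.016,   0.463]))
```

View pics/d5scene.png

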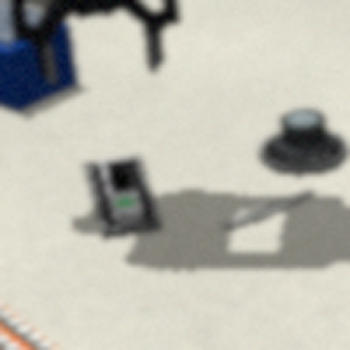

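View pics/d5top.png

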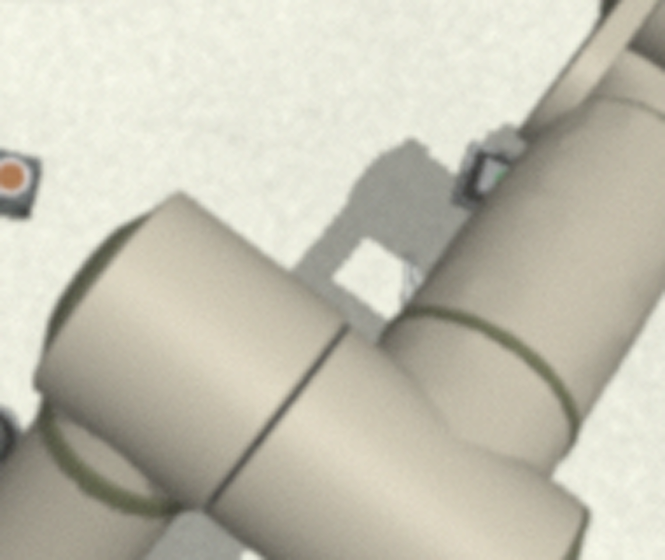

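Emit:
apply_moves([
  [0,0,-0.03,2.0,-0.7,0,8.5],
  [0,0,-0.06,5.0,-1.7,0,8.5],
  [0,0,-0.09,8.5,-3.0,0,8.5],
  [0,0,-0.119,12.0,-4.2,0,8.5],
  [0,0,-0.119,15.5,-5.4,0,8.5],
  [0,0,-0.119,19.0,-6.6,0,8.5],
  [0,0,-0.119,22.5,-7.8,0,8.5],
  [0,0,-0.119,26.0,-9.0,0,8.5],
  [0,0,-0.119,29.5,-10.3,0,8.5],
  [0,0,-0.119,33.0,-11.5,0,8.5],
  [0,0,-0.119,36.5,-12.7,0,8.5],
  [0,0,-0.119,39.0,-13.5,0,8.5],
  [0,0,-0.119,40.2,-14.0,0,8.5],
  [0,0,-0.119,40.2,-14.0,0,8.5],
  [0,0,-0.119,40.2,-14.0,0,8.5],
  [0,0,-0.119,40.2,-14.0,0,8.5],
])

```text
clock: 19.63
tool_pos: [0.6189, 0.0983, 0.1204]
eef_rot: [[0.217, 0.976, -0.001], [0.976, -0.217, -0.0], [-0.001, -0.001, -1.0]]
wrist_force: [0.2, -0.2, 0.1]
opening: 0.0854
```

```bash
python3 - <<'E'
from h import *
st(); print(row(.6208,.100,.024,-12.5))
for n,(r0,r1,c0,c1) in dict(scene=(170,280,160,290),top=(80,240,230,420)).items():
  im=eyes.get_image(n)[:,:,::-1]; c=im[r0:r1,c0:c1]; cv2.imwrite(f"pics/e1{n}.png",cv2.convertScaleAbs(cv2.resize(c,None,fx=4.5 if n=='scene' else 3.5,fy=4.5 if n=='scene' else 3.5,interpolation=2),alpha=1.7))
E
```

```text
t 19.63 [0.6189 0.0983 0.1204] yaw -12.6 F [ 0.2 -0.2  0.1] op 0.0854 [-0.03  0.64  1.32 -0.    1.18  0.19]
(array([-0.0008,  0.0005, -0.0011]), array([0.209, 0.153, 9.639]))
```

View pics/e1scene.png

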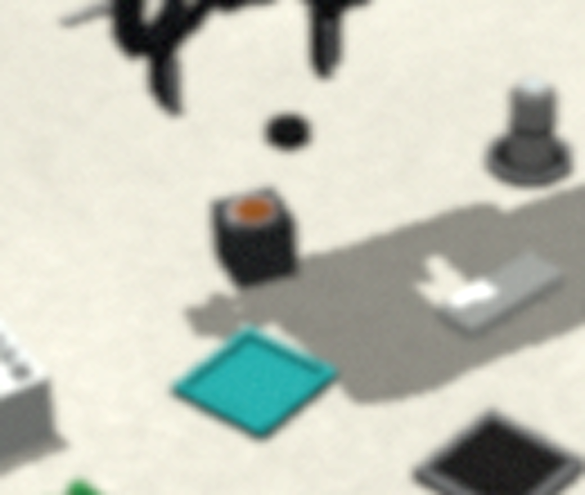

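View pics/e1top.png

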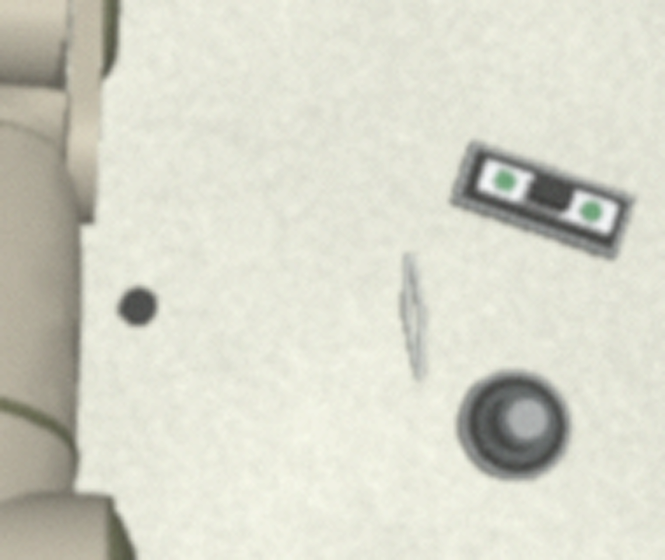

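Condenser and slider sit well centred in their trays. Now the cube: down and close.

Emit:
apply_moves([
  [0,0,0,0.2,0.15,2.5,8.5],
  [0,0,0,0.2,0.15,5.5,8.5],
  [0,0,0,0.2,0.15,8.0,8.5],
  [0,0,0,0.2,0.15,9.2,8.5],
  [0,0,0,0.2,0.15,9.6,8.5],
  [0,0,0,0.2,0.15,9.6,8.5],
  [0,0,0,0.2,0.15,9.6,6.0],
  [0,0,0,0.2,0.15,9.6,5.0],
  [0,0,0,0.2,0.15,9.6,4.3],
  [0,0,0,0.2,0.15,9.6,3.7],
  [0,0,0,0.2,0.15,9.6,3.0],
  [0,0,0,0.2,0.15,9.6,2.8],
  [0,0,0,0.2,0.15,9.6,2.8],
  [0,0,0,0.2,0.15,9.6,2.8],
])

```text
clock: 20.9
tool_pos: [0.6216, 0.1014, 0.0262]
eef_rot: [[0.216, 0.976, 0.002], [0.976, -0.216, -0.0], [0.0, 0.002, -1.0]]
wrist_force: [-0.7, -0.6, 6.1]
opening: 0.0391
```

```bash
python3 - <<'E'
from h import *
st()
for n,(r0,r1,c0,c1) in dict(scene=(170,280,160,290)).items():
  im=eyes.get_image(n)[:,:,::-1]; c=im[r0:r1,c0:c1]; cv2.imwrite(f"pics/e2{n}.png",cv2.convertScaleAbs(cv2.resize(c,None,fx=4.5,fy=4.5,interpolation=2),alpha=1.7))
E
```

```text
t 20.90 [0.6216 0.1014 0.0262] yaw -12.5 F [-0.7 -0.6  6.1] op 0.0391 [-0.02  0.77  1.37  0.    1.    0.19]
```

View pics/e2scene.png

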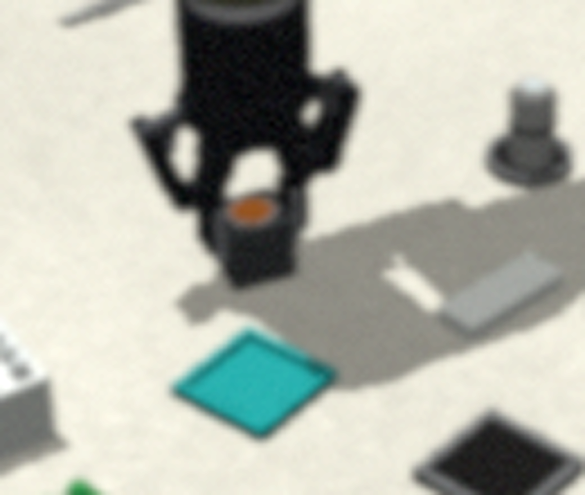

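Emit:
apply_moves([
  [0,0,0,0,0,-0.5,2.8],
  [0,0,0,0,0,-2.0,2.8],
  [0,0,0,0,0,-4.0,2.8],
  [0,0,0,0,0,-5.5,2.8],
  [0,0,0,0,0,-6.0,2.8],
  [0,0,0,0,0,-6.0,2.8],
  [0,0,0,0,0,-6.0,2.8],
])

```text
clock: 21.53
tool_pos: [0.6205, 0.1013, 0.0843]
eef_rot: [[0.216, 0.976, -0.001], [0.976, -0.216, 0.0], [-0.0, -0.001, -1.0]]
wrist_force: [-0.1, -1.3, -0.9]
opening: 0.0388
```

```bash
python3 - <<'E'
from h import *
st(); print(row(.6207,.331,.085,12))
for n,(r0,r1,c0,c1) in dict(scene=(150,280,160,290)).items():
  im=eyes.get_image(n)[:,:,::-1]; c=im[r0:r1,c0:c1]; cv2.imwrite(f"pics/e3{n}.png",cv2.convertScaleAbs(cv2.resize(c,None,fx=4.5,fy=4.5,interpolation=2),alpha=1.7))
E
```

```text
t 21.53 [0.6205 0.1013 0.0843] yaw -12.5 F [-0.1 -1.3 -0.9] op 0.0388 [-0.02  0.69  1.34  0.    1.11  0.19]
(array([-0.0009, -0.    , -0.4275]), array([22.426, -4.953, -0.072]))
```

View pics/e3scene.png

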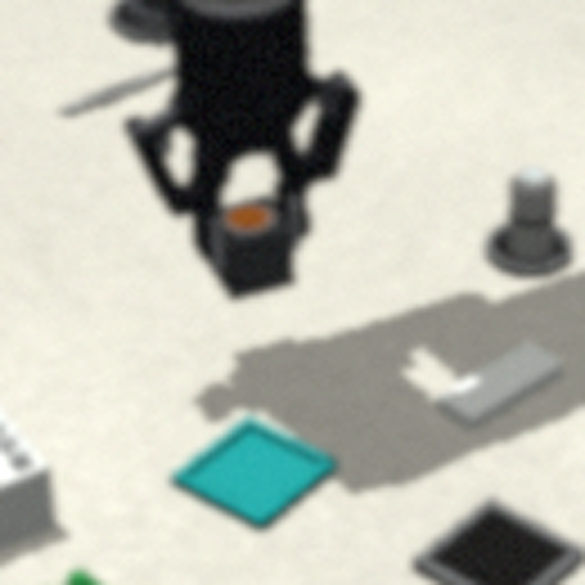

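Emit:
apply_moves([
  [0,0,-0.08,2.0,-0.4,-0.1,2.8],
  [0,0,-0.18,5.0,-1.1,-0.1,2.8],
  [0,0,-0.28,8.5,-1.9,-0.1,2.8],
  [0,0,-0.38,12.0,-2.6,-0.1,2.8],
  [0,0,-0.4275,15.5,-3.4,-0.1,2.8],
  [0,0,-0.4275,19.0,-4.2,-0.1,2.8],
  [0,0,-0.4275,21.5,-4.8,-0.1,2.8],
  [0,0,-0.4275,22.5,-4.95,-0.1,2.8],
  [0,0,-0.4275,22.5,-4.95,-0.1,2.8],
  [0,0,-0.4275,22.5,-4.95,-0.1,2.8],
  [0,0,-0.4275,22.5,-4.95,1.5,2.8],
  [0,0,-0.4275,22.5,-4.95,3.0,2.8],
  [0,0,-0.4275,22.5,-4.95,3.8,2.8],
  [0,0,-0.4275,22.5,-4.95,4.2,2.8],
  [0,0,-0.4275,22.5,-4.95,4.2,2.8],
])

```text
clock: 22.83
tool_pos: [0.6212, 0.3305, 0.0421]
eef_rot: [[-0.207, 0.978, -0.002], [0.978, 0.207, -0.001], [-0.0, -0.002, -1.0]]
wrist_force: [-0.5, -0.9, -0.7]
opening: 0.0389
```

```bash
python3 - <<'E'
from h import *
st(); print(row(.6207,.331,.03,12))
for n,(r0,r1,c0,c1) in dict(scene=(200,320,210,340)).items():
  im=eyes.get_image(n)[:,:,::-1]; c=im[r0:r1,c0:c1]; cv2.imwrite(f"pics/e4{n}.png",cv2.convertScaleAbs(cv2.resize(c,None,fx=4.5,fy=4.5,interpolation=2),alpha=1.7))
E
```

```text
t 22.83 [0.6212 0.3305 0.0421] yaw 11.9 F [-0.5 -0.9 -0.7] op 0.0389 [ 0.32  0.9   1.07 -0.    1.18  0.11]
(array([-0.0017,  0.0003, -0.0012]), array([ 0.062, -0.038,  1.208]))
```

View pics/e4scene.png

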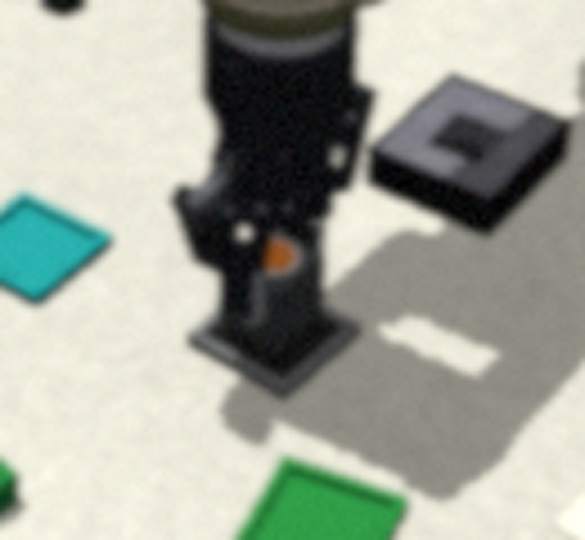

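Emit:
apply_moves([
  [0,0,0,0.05,0,0.4,2.8],
  [0,0,0,0.05,0,0.8,2.8],
  [0,0,0,0.05,0,1.05,2.8],
  [0,0,0,0.05,0,1.2,2.8],
  [0,0,0,0.05,0,1.28,2.8],
  [0,0,0,0.05,0,1.33,2.8],
  [0,0,0,0.05,0,1.33,2.8],
])

```text
clock: 23.47
tool_pos: [0.6211, 0.3322, 0.0296]
eef_rot: [[-0.208, 0.978, -0.0], [0.978, 0.208, -0.0], [0.0, -0.0, -1.0]]
wrist_force: [-0.1, 0.2, -1.0]
opening: 0.0389
```

Emit:
apply_moves([
  [0,0,0,0,0,0.06,2.8],
  [0,0,0,0,0,0.12,2.8],
  [0,0,0,0,0,0.12,2.8],
])

```text
clock: 23.72
tool_pos: [0.6213, 0.3323, 0.0292]
eef_rot: [[-0.208, 0.978, 0.001], [0.978, 0.208, 0.0], [-0.0, 0.001, -1.0]]
wrist_force: [-2.6, -0.1, 4.8]
opening: 0.0393
```

Contact. Release and rise.

Emit:
apply_moves([
  [0,0,0,0,0,0,4.0],
  [0,0,0,0,0,0,4.2],
  [0,0,0,0,0,0,4.6],
  [0,0,0,0,0,0,5.3],
  [0,0,0,0,0,0,6.0],
  [0,0,0,0,0,0,6.0],
  [0,0,0,0,0,-1.5,6.0],
  [0,0,0,0,0,-4.5,6.0],
  [0,0,0,0,0,-8.0,7.0],
  [0,0,0,0,0,-11.5,8.5],
  [0,0,0,0,0,-13.0,8.5],
  [0,0,0,0,0,-13.0,8.5],
])

```text
clock: 24.72
tool_pos: [0.6226, 0.3328, 0.1636]
eef_rot: [[-0.208, 0.978, 0.008], [0.978, 0.208, 0.003], [0.001, 0.008, -1.0]]
wrist_force: [-0.1, 0.3, 0.4]
opening: 0.0855
```

```bash
python3 - <<'E'
from h import *
st(); print(row(.135,.507,.24,75))
E
```

```text
t 24.72 [0.6226 0.3328 0.1636] yaw 12.0 F [-0.1  0.3  0.4] op 0.0855 [0.33 0.78 0.96 0.   1.39 0.12]
(array([ 0.0079,  0.0036, -1.0994]), array([ 27.194, -44.006,  -7.979]))
```

Pull the arm clear for a full check.

Emit:
apply_moves([
  [0,0,-0.1,1.5,-2.0,-3.0,8.5],
  [0,0,-0.2,4.0,-5.0,-5.0,8.5],
  [0,0,-0.3,6.0,-8.5,-6.5,8.5],
  [0,0,-0.4,8.0,-12.0,-7.5,8.5],
  [0,0,-0.5,10.0,-15.5,-8.0,8.5],
  [0,0,-0.6,12.0,-19.0,-8.0,8.5],
  [0,0,-0.7,14.0,-22.5,-8.0,8.5],
  [0,0,-0.8,16.0,-26.0,-8.0,8.5],
  [0,0,-0.9,18.5,-29.5,-8.0,8.5],
  [0,0,-1.0,20.5,-33.0,-8.0,8.5],
  [0,0,-1.1,23.0,-36.5,-8.0,8.5],
  [0,0,-1.1,25.0,-40.0,-8.0,8.5],
  [0,0,-1.1,26.5,-43.0,-8.0,8.5],
  [0,0,-1.1,27.0,-44.0,-8.0,8.5],
  [0,0,-1.1,27.0,-44.0,-8.0,8.5],
  [0,0,-1.1,27.0,-44.0,-8.0,8.5],
  [0,0,-1.1,27.0,-44.0,-8.0,8.5],
])

```text
clock: 26.13
tool_pos: [0.1358, 0.5045, 0.2379]
eef_rot: [[-0.966, 0.26, 0.0], [0.26, 0.966, -0.001], [-0.0, -0.001, -1.0]]
wrist_force: [0.0, -0.3, 0.5]
opening: 0.0848
```

```bash
python3 - <<'E'
from h import *
st()
im=eyes.get_image("top")[:,:,::-1].copy(); cv2.imwrite("pics/topF.png",im); s=eyes.get_image("scene")[:,:,::-1]; cv2.imwrite("pics/sceneF.png",s)
cv2.imwrite("pics/f1.png",cv2.convertScaleAbs(cv2.resize(im[90:230,100:420],None,fx=2.4,fy=2.4,interpolation=2),alpha=1.6))
cv2.imwrite("pics/f2.png",cv2.convertScaleAbs(cv2.resize(s[120:300,120:340],None,fx=3.3,fy=3.3,interpolation=2),alpha=1.6))
I=im.astype(int);B,G,R=I[...,0],I[...,1],I[...,2]
m,c,a=blob((R-B>40),(150,131)); print("amber",c,a,ray("top",c,.043))
d=[ray("top",blob((G-R>12),p)[1],.015)[0] for p in((375,132),(400,140))]; print("slider",d,(d[0]+d[1])/2)
def wc(r0,r1,c0,c1,t):
    w=np.clip(I[r0:r1,c0:c1].max(2)-t,0,None); ys,xs=np.mgrid[r0:r1,c0:c1]; return ((w*xs).sum()/w.sum(),(w*ys).sum()/w.sum())
print(I[192:210,218:234].max(2)); print(I[194:208,370:390].max(2))
c=wc(192,210,370,388,84);print("cond",c,ray("top",c,.040))
c=wc(194,208,218,232,84);print("obj",c,ray("top",c,.059))
E
```

```text
t 26.13 [0.1358 0.5045 0.2379] yaw 75.0 F [ 0.  -0.3  0.5] op 0.0848 [ 1.08  0.31  1.51 -0.    1.32 -0.22]
amber [147.         127.82608696] 23 [[0.62250994 0.33104414]]
slider [array([ 0.63064259, -0.29213626]), array([ 0.6064131 , -0.35977166])] [ 0.61852784 -0.32595396]
[[125 123 121 123 123 125 124 123 123 124 124 122 121 121 126 124]
 [126 124 122 121 124 123 120 119 118 121 123 123 122 120 124 125]
 [126 124 121 119 117 111 108 106 103 107 113 118 120 121 123 122]
 [125 119 116 109 101  93  90  89  87  87  94 100 106 111 117 121]
 [119 110 102  95  86  76  73  71  70  71  75  84  89  97 104 113]
 [107  95  87  80  70  64  61  58  57  55  60  63  71  81  88  99]
 [ 93  83  75  65  63  67  74  74  71  63  54  51  57  68  77  88]
 [ 86  73  61  61  77  90 102 106 100  89  71  55  49  53  67  78]
 [ 75  61  61  78  98 112 120 123 117 110  89  69  53  44  54  68]
 [ 67  53  65  93 114 124 126 126 124 120 105  81  58  43  44  59]
 [ 58  50  71 101 121 128 127 123 125 123 110  86  64  46  40  51]
 [ 52  50  70 100 121 128 129 123 126 124 112  86  64  48  42  48]
 [ 45  44  65  94 116 
[... 752 characters left out ...]
54 45]
 [36 42 50 58 68 85 91 94 93 93 94 93 94 93 94 90 75 61 54 44]
 [40 35 48 56 63 76 87 93 94 95 95 94 93 95 94 87 73 62 56 46]
 [43 39 43 54 62 70 83 93 94 94 94 93 93 93 90 80 67 59 55 47]
 [41 38 42 47 58 64 74 87 93 93 96 94 91 90 83 72 62 58 52 43]
 [45 42 37 43 51 58 65 76 85 89 91 89 85 82 73 66 59 57 51 44]
 [46 46 40 39 45 51 58 64 68 74 76 74 70 68 64 60 58 54 46 44]
 [54 50 42 39 37 43 49 56 59 60 61 62 59 61 60 58 56 50 44 45]
 [54 51 49 44 43 43 42 46 49 52 55 56 56 59 59 55 53 45 40 50]]
cond (np.float64(380.2919075144509), np.float64(199.242774566474)) [[ 0.43591533 -0.2965121 ]]
obj (np.float64(224.1846278975193), np.float64(199.85115900772672)) [[0.42618387 0.11800283]]
```

View pics/f1.png

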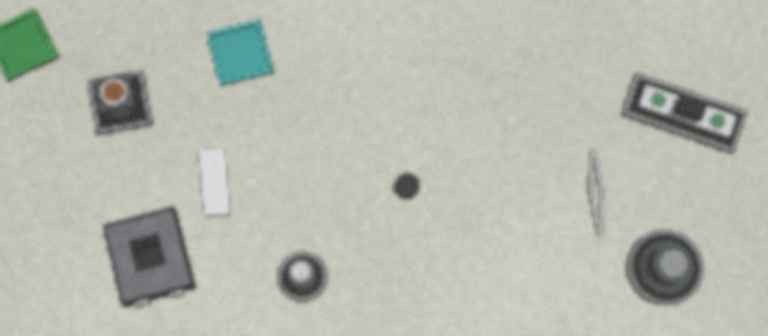

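View pics/f2.png

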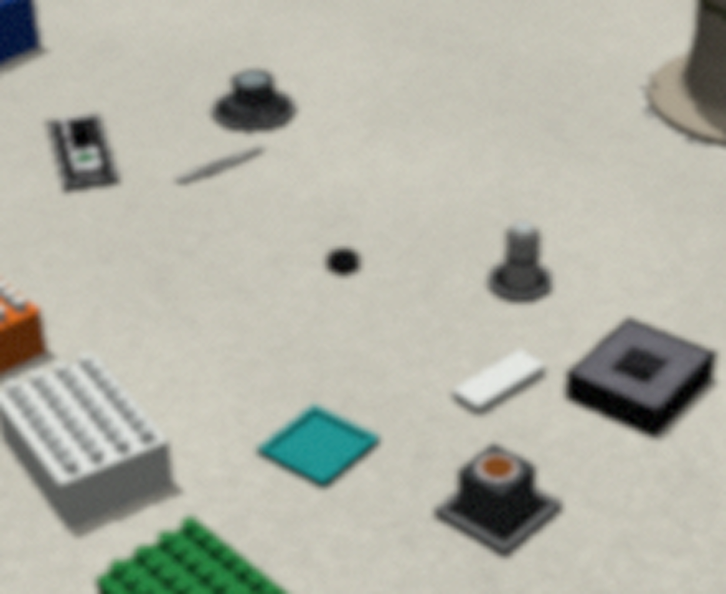

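```bash
python3 - <<'E'
from h import *
im=cv2.imread("pics/topF.png").astype(int); m,c,a=blob(np.pad((im[198:210,219:231].max(2)>85),((198,174),(219,281))),(224,202)); print(c,a,ray("top",c,.059))
st(); print(job.job_done())
E
```

```text
[224.93220339 202.52542373] 59 [[0.41916389 0.11591617]]
t 26.23 [0.1359 0.5045 0.2381] yaw 74.9 F [-0.  -0.7 -0.4] op 0.0849 [ 1.08  0.31  1.51 -0.    1.32 -0.22]
the job is handed in; nothing more can be done
None
```

I put all four parts away and handed the job in at 26.2 s. No verdict was reported. I drew the objective straight up out of the foam without any wiggling. I lowered each part until the wrist felt floor contact (about 4–13 N), then released it. I left the green and turquoise look-alikes alone.

In the last top and scene pictures, every part stands upright inside its rim. The arm is well clear of them.

| Part | Distance from tray centre (top view) |
|---|---|
| Condenser | about 0.5 mm |
| Filter cube | about 2 mm |
| Slider bar | about 1 mm |
| Objective | about 1 mm |

One check disagreed. My first estimate put the objective about 6 mm off-centre, because bright background at the edge of the measuring window skewed it. A tighter mask gave the 1 mm in the table. That the parts rest on the tray floors I inferred from the tool height at contact and the pictures. I did not measure it directly.

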